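# Lay out the jeweller's bench around the steel block and the ball vise

## Task

Lay out the bench mat for stone setting, taking front and behind along the mat's edges with front on the robot's side: lay the flat metal tin midway between the steel block and the ball vise, its long sides running from one to the other, and stand the yellow-ended spool upright on the middle of its lid. Stand the jar with the green body upright behind the steel block, centred on it with a gap of about 30 mm, and lay the burnisher in front of the tin, parallel to its long side and centred on it, also with a gap of about 30 mm. Leave the orange-bodied jar, the torch and the box of burrs where they are.

Things in the scene. Friction and masses are not known exactly. Their poses are not given: they have to be found in the camera images.
- mat: Flat blue bench mat, fixed, 240 mm (x, front to back) by 380 mm (y), 3 mm thick. Origin at the centre of its underside, on the table; x points to the back, away from the robot, within 0.2 rad of world x; y to the left. Block and vise stand on it, 135 mm either side of its centre along y, either one on the left: its centre is midway between them.
- block: Square polished steel bench block with a black rubber foot, fixed on the mat, 75 x 75 mm and 30 mm high. Origin at the centre of its underside, 3 mm above the table; its axes are parallel to the mat's: x points to the back, y to the left.
- vise: Round steel ball vise on a black rubber ring, fixed on the mat, 90 mm across at the foot and 73 mm high, two aluminium jaws on top. Origin at the centre of its underside, 3 mm above the table.
- tin: Loose flat lidded metal tin, bare silver with a grey panel on the lid, 88 mm (its x) by 56 mm (its y) and 24 mm high, 0.16 kg; the lid does not come off. Origin at the centre of its underside. It starts on the table beside the mat, and either end may face left at the end.
- spool: Loose upright spool, black winding between yellow ends, 36 mm in diameter and 40 mm high, 0.09 kg. Origin at the centre of its underside.
- green_jar: Loose closed jar with green body and white cap, a plain cylinder 48 mm in diameter and 60 mm high, 0.14 kg. Origin at the centre of its underside. Behind the block with a 30 mm gap its origin is 91.5 mm from the block's along the block's x axis.
- burnisher: Loose burnisher lying flat, 110 mm long along x: square wooden handle 18 x 18 mm from x = -55 to +11 mm, brass collar to +19, steel tip 6 mm thick to +55 mm; 0.06 kg, centre of mass at about x = -15 mm. Origin at mid-length, on the level of the handle's underside. Either end may point left at the end. With a 30 mm gap from handle to tin its origin is 67 mm from the tin's.
- amber_jar: Bystander: loose jar of the same size as the green one (48 mm in diameter, 60 mm high), orange body and black cap. Origin at the centre of its underside. Leave it where it is.
- torch: Bystander: black hand torch on a 90 x 90 mm steel foot, 130 mm high, steel nozzle and red knob, standing to the right of the mat. Origin at the centre of its underside. Leave it where it is.
- burr_box: Bystander: flat black box with a green insert and a row of steel burrs, 70 x 130 mm and 17 mm high, beyond the mat. Origin at the centre of its underside. Leave it where it is.
There are look-alikes about, which are no part of the job. Of the things like the burnisher, leave any that is pink, purple or red; of the rest the smaller one is meant.

How it is judged:
At the end, for the whole second after the job is handed in: Tin flat, within 15 mm of midway, long axis within 0.2 rad of the row; spool upright within 12 mm of lid centre; green jar upright behind block, burnisher in front of tin parallel within 0.2 rad: gaps 15 to 45 mm, centred within 15 mm; all at rest; bystanders within 20 mm of their starts (horizontal distance between tin and mat below 0.015 m and angle between the x axis of tin and the y axis of mat, either way round below 0.2 rad and angle between each of tin, spool, green_jar's own z axis and vertical below 0.1 rad and height (world z) of each of tin, green_jar below 0.008 m and horizontal distance between spool and tin below 0.012 m and z of spool in the frame of tin between 0.02 and 0.029 m and x of green_jar in the frame of block between 0.0765 and 0.1065 m and y of green_jar in the frame of block between -0.015 and 0.015 m and (y of burnisher in the frame of tin between 0.052 and 0.082 m or y of burnisher in the frame of tin between -0.082 and -0.052 m) and x of burnisher in the frame of mat below -0.03 m and x of burnisher in the frame of tin between -0.015 and 0.015 m and angle between the x axis of burnisher and the x axis of tin, either way round below 0.2 rad and height (world z) of burnisher below 0.015 m and linear speed of each of tin, spool, green_jar, burnisher below 0.02 m/s and angular speed of each of tin, spool, green_jar, burnisher below 0.3 rad/s and distance of each of amber_jar, torch, burr_box from where it was at the start of the episode below 0.02 m); the robot touches nothing.
It fails at once if the orange jar is knocked away from its place (over 20 mm) or over (distance of amber_jar from where it was at the start of the episode above 0.02 m or angle between amber_jar's own z axis and vertical above 0.3 rad).
It fails at once if the torch is knocked away from its place (over 20 mm) or over (distance of torch from where it was at the start of the episode above 0.02 m or angle between torch's own z axis and vertical above 0.3 rad).
It fails at once if the burr box is knocked away from its place (over 20 mm) or over (distance of burr_box from where it was at the start of the episode above 0.02 m or angle between burr_box's own z axis and vertical above 0.3 rad).
It also fails if it takes over 99 s, if anything falls off the work surface, if the arm or the gripper's body presses on something with over 40 N, if the wrist force passes 120 N, or if a joint passes its speed limit or range.

## Robot

A 6-joint arm with a two-finger parallel gripper is mounted at the origin on the work surface. World frame = base frame: x ahead of the robot, y to its left, z up, the work surface at z = 0. Lengths are in m, angles in rad, forces in N, time in s.
With the tool pointing down it reaches from about 0.275 to 0.775 m from the base axis. Payload 14.6 kg.
Tool frame: the origin (TCP) lies midway between the tips of the shut fingers; the grasp point (between the pads) lies env.grip_depth behind it (env.grip_depth is the distance from the TCP to the grasp point, in m); z points along the fingers, y is the line along which they close (so a half turn about z gives the same grasp; the last joint's range is limited). The gripper opens to 85 mm and grips with 20 to 120 N. Pads are 22 mm wide; open, the fingers measure 114 mm over their backs; the gripper's body (76 mm by 85 mm) begins 54 mm behind the grasp point. The pads swing forward as they close: fully open they stand 13 mm farther back than shut.
Start: joints at [-1.45, 0.263, -0.048, 1.259, 0, 1.415], TCP at [0.143, -0.505, 0.231] pointing down, gripper open.
Joint ranges: [-2.65, 2.65], [-0.89, 1.7], [-1.18, 1.37], [-2.13, 2.11], [-1.35, 1.29], [-3.14, 3.14]. Speed limits (rad/s): [1.89, 1.89, 2.57, 2.79, 3.14, 3.14].

## Interface

Orientations are given as a rotation vector (axis times angle).
In Python, from plant import env, imaging, order gives the robot as it stands.
- The arm moves only by the tool jog_arm, never from a script. Its arguments are lists of equal length, an entry for each row: "offset": the shift along the tool's x, y, z in m, a list of three; "spin": the turn about the tool's z in degrees. In form: {"offset": [[dx, dy, dz], ...], "spin": [spin, ...]}. A call has 1 to 10 rows; each row is the pose to reach, as a shift and turn from the pose commanded when the call began, along the tool's axes at that moment; what a row does not reach only later rows make up. A row lasts 1/10 s, in which the tool goes at most 50 mm and 8.59 degrees, less where a joint would pass 70% of its speed; a pose out of reach is approached as far as the arm can. A call with a gripper value outside its range is refused whole. "grip" is the finger opening in m, from 0 to 0.0854, set as the call begins (left out, the last holds). The fingers move at their own pace and stop on an object; "force" is the grip in N (left out, the last holds). Time passes only in rows, so rows that repeat a pose let the fingers close. It gives the time, the measured TCP pose, the force, the opening and the grip force at its end, in the units of the state.
- env.observe(): the state, without advancing time (a new reading comes with each control period).
- imaging.camera(name): name is "scene" or "side" or "wrist"; returns a dict with "color" (384x512x3 uint8, blue, green, red), "fx", "fy", "cx", "cy" (pixels), "R" (3x3) and "t" (3): a world point X has camera coordinates R X + t. Camera axes: x right, y down, z forward; pixel columns grow to the right and rows downward; lengths in m; the calibration is good to about 2 mm. The wrist camera is an equidistant fisheye: a pixel r from the principal point sees the ray r / f radians off the axis. A picture is of the moment at which its call begins. There is no depth.
- order.close_job(): hands the job in; it is judged then, once.
The state is a dict: "time_s": time; "joints": joint angles; "dq": joint speeds; "joint_efforts": joint torques, N m; "eef_pos": TCP position; "orientation": TCP orientation; "wrist_force": force on the tool from outside, world axes, zero at the start; "ft_torque": the same for the moment, N m; "opening": finger opening in m; "grip_force": force on a finger pad.
Only numpy, scipy, OpenCV 4.12 (cv2) and the standard library are available. Lean on these libraries where they do the work, as an engineer would, in place of code of your own. Each camera call takes 0.05 s, during which the arm holds its last target. There are 200 camera calls.

## Working session

There is one attempt and no reset: what is moved stays moved. The work goes in short steps, Python scripts to look and compute and a tool call to move; the robot and the scene stay as the last step left them, time stands still between calls to the robot, and variables do not carry over. Pictures are saved under pics/ and viewed, at most 14 in all, crops included, and the job is handed in when it is done.

Besides the shell and the picture viewer there is one more tool, called after "Request:" as name([rows], argument=value, ...), one row to a line, values as JSON. jog_arm: Moves the arm, as the interface text tells. Its arguments: {"type":"object","properties":{"offset":{"type":"array"},"spin":{"type":"array"},"grip":{"type":"number"},"force":{"type":"number"}},"required":["offset","spin"]}

```bash
ls; mkdir -p pics; python3 - <<'E'
from plant import env, imaging, order
import cv2
s=env.observe(); print(s, env.grip_depth)
for n in ("scene","side","wrist"):
    c=imaging.camera(n); cv2.imwrite(f"pics/{n}0.png",c["color"]); print(n,c["fx"],c["cx"],c["cy"],c["R"],c["t"])
E
```

```text
pics
{'time_s': 0.0, 'joints': array([-1.45031296e+00,  2.63551864e-01, -4.89674064e-02,  1.25942565e+00,
       -2.06001504e-05,  1.41548917e+00]), 'dq': array([ 1.00461571e-03,  2.24178979e-04, -6.49260739e-04, -2.00860381e-05,
       -3.39329671e-04,  1.88296936e-03]), 'joint_efforts': array([-3.02627031e-04, -6.37604713e+01,  3.84569836e+01,  1.35183692e-02,
       -2.57605243e-04, -1.20783520e-05]), 'eef_pos': array([ 0.14291073, -0.50486354,  0.23079893]), 'orientation': array([-3.11063322e+00, -4.31681237e-01,  9.40244967e-07]), 'wrist_force': array([0.67541239, 1.08392505, 0.02183718]), 'ft_torque': array([0.00028978, 0.0383426 , 0.01471085]), 'grip_force': 0.0, 'opening': 0.08555863288690921} 0.0187
scene 392.0072855294066 256.34161637593104 189.68901826354946 [[ 0.17600161  0.98438626  0.00266747]
 [ 0.78376469 -0.13849128 -0.60541975]
 [-0.59559746  0.10864552 -0.79590189]] [-0.05780874 -0.41105811  1.6934821 ]
side 369.053792230281 256.5535925389783 187.34182040611915 [[ 0.70596784 -0.70823786  0.00292255]
 [-0.35053156 -0.35298772 -0.86748331]
 [ 0.61541615  0.61139087 -0.4974577 ]] [-0.43328081  0.19150305  0.81510171]
wrist 297.3186396354542 252.59896034008267 192.8079846751362 [[ 0.27342638 -0.9618924  -0.00101594]
 [-0.91539611 -0.26053352  0.30687496]
 [-0.29544538 -0.08297772 -0.9517493 ]] [-0.52432393 -0.04100878  0.37943368]
```

View pics/scene0.png

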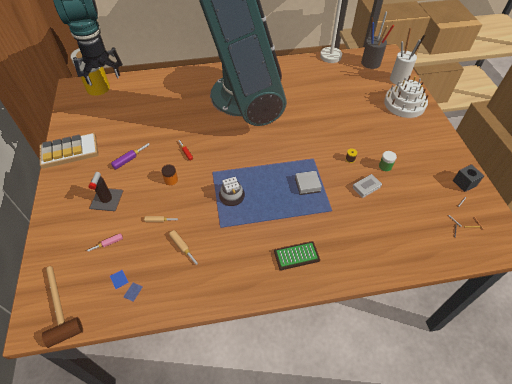

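View pics/side0.png

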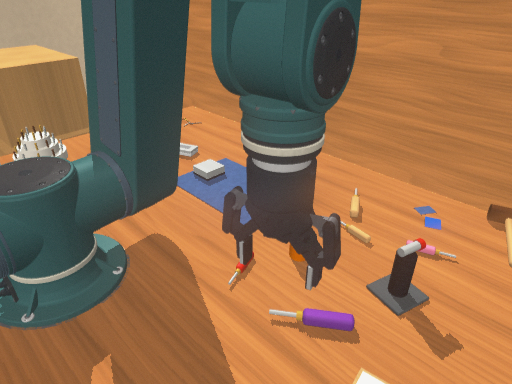

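The scene view, with the robot at the top, shows these positions:
- mat about (270,190), block (308,182), vise (232,188)
- tin (367,186), spool (351,155), green jar (388,160)
- small wooden burnisher (160,219), with the larger look-alike at (182,247)
- amber jar (170,175), torch (105,195), burr box (297,255)

The side view is mostly blocked by the arm.

```bash
cat > h.py <<'E'
import numpy as np, cv2
from scipy.spatial.transform import Rotation as Ro
from plant import env, imaging, order
def ray(c,uv,fish=False):
    uv=np.atleast_2d(np.asarray(uv,float)); p=(uv-[c["cx"],c["cy"]])/[c["fx"],c["fy"]]
    if fish:
        r=np.linalg.norm(p,axis=1,keepdims=True)+1e-12
        d=np.hstack([p/r*np.sin(r),np.cos(r)])
    else: d=np.hstack([p,np.ones((len(p),1))])
    return -c["R"].T@c["t"], d@c["R"]
def onplane(c,uv,z,fish=False):
    o,d=ray(c,uv,fish); return (o+d*((z-o[2])/d[:,2])[:,None])[:,:2]
def proj(c,X,fish=False):
    P=np.atleast_2d(X)@c["R"].T+c["t"]
    if fish:
        n=np.linalg.norm(P[:,:2],axis=1); th=np.arctan2(n,P[:,2]); q=P[:,:2]/n[:,None]*th[:,None]
    else: q=P[:,:2]/P[:,2:]
    return q*[c["fx"],c["fy"]]+[c["cx"],c["cy"]]
def blobs(m,amin=8):
    n,l,s,ce=cv2.connectedComponentsWithStats(m.astype(np.uint8))
    return [(l==i,s[i],ce[i]) for i in range(1,n) if s[i][4]>=amin]
def rect(c,m,z,fish=False):
    "min-area rectangle of a mask outline projected on plane z: centre, sizes, long axis angle"
    k=max(cv2.findContours(m.astype(np.uint8),cv2.RETR_EXTERNAL,cv2.CHAIN_APPROX_NONE)[0],key=cv2.contourArea)
    P=onplane(c,k[:,0],z,fish); ctr,sz,_=r=cv2.minAreaRect((P*1000).astype(np.float32))
    b=cv2.boxPoints(r); e=[b[1]-b[0],b[2]-b[1]]; e=max(e,key=np.linalg.norm)
    return np.array(ctr)/1000,sorted(sz),np.arctan2(e[1],e[0])
def hsv(c): return cv2.cvtColor(c["color"],cv2.COLOR_BGR2HSV)
def tool():
    s=env.observe(); return s["eef_pos"],Ro.from_rotvec(s["orientation"]).as_matrix(),s
def go(target,yaw=None):
    "offset in tool axes to world target; spin deg to bring tool y axis to world angle yaw (mod pi)"
    p,R,s=tool(); o=R.T@(np.array(target)-p)
    sp=None
    if yaw is not None:
        a=np.arctan2(R[1,1],R[0,1]); sp=-np.degrees((yaw-a+np.pi/2)%np.pi-np.pi/2)
    return o.round(4),sp
E
python3 - <<'E'
from h import *
c=imaging.camera("scene"); h=hsv(c); H,S,V=[h[...,i].astype(int) for i in range(3)]
def inbox(m,x0,y0,x1,y1):
    k=np.zeros_like(m); k[y0:y1,x0:x1]=m[y0:y1,x0:x1]; return k
def big(m): return max(blobs(m),key=lambda b:b[1][4])
mat=inbox((H>100)&(H<130)&(S>90),200,150,340,230); 
mm=cv2.morphologyEx(mat.astype(np.uint8),cv2.MORPH_CLOSE,np.ones((25,25)))
print("mat",rect(c,mm,0.003))
low=(S<60)
for n,b,z in (("tin",(350,170,385,200),.024),("block",(292,166,325,196),.033)):
    m=inbox(low&(V>110),*b); bb=big(m); print(n,bb[1],bb[2],rect(c,bb[0],z),onplane(c,bb[2],z))
for n,b,k,z in (("spooltop",(340,145,362,166),(H>20)&(H<35)&(S>150),.04),("gcap",(378,148,400,162),(S<60)&(V>150),.06),
  ("green",(375,148,400,175),(H>45)&(H<90)&(S>80),.025),("burn",(140,210,182,226),(H>10)&(H<28)&(V>185),.018),("amb",(160,162,180,172),V<70,.06)):
    bb=big(inbox(k,*b)); print(n,bb[1],bb[2],onplane(c,bb[2],z),rect(c,bb[0],z))
for n,u,z in (("vise",(232,192),.02),("burr",(297,255),.017),("torch",(105,200),0)): print(n,onplane(c,u,z))
x=lambda a,b,e,f,s:cv2.resize(c["color"][b:f,a:e],None,fx=s,fy=s,interpolation=cv2.INTER_CUBIC)
cv2.imwrite("pics/crop1.png",np.vstack([x(340,140,404,204,6),x(136,204,200,230,6)]))
E
```

```text
mat (array([0.53352344, 0.01037379]), [235.4397430419922, 374.9442138671875], np.float32(1.5697002))
tin [353 174  29  24 345] [367.51304348 184.84057971] (array([0.58352911, 0.34502304]), [60.573211669921875, 97.83146667480469], np.float32(-1.1813649)) [[0.5829007  0.34768399]]
block [295 171  27  22 438] [308.51141553 181.34931507] (array([0.53802826, 0.14660011]), [76.63025665283203, 89.86201477050781], np.float32(0.007906682)) [[0.53886026 0.14645177]]
spooltop [347 149  10   8  62] [351.70967742 152.20967742] [[0.43934943 0.3350498 ]] (array([0.44060458, 0.33460257]), [33.80059051513672, 34.713844299316406], np.float32(-0.1744193))
gcap [383 151  14  11 115] [389.43478261 155.76521739] [[0.49625923 0.45246231]] (array([0.49703342, 0.45179474]), [45.39362716674805, 47.969730377197266], np.float32(-0.17444721))
green [382 163  12   8  61] [387.42622951 166.6557377 ] [[0.51668306 0.44674148]] (array([0.5151109 , 0.44819095]), [24.936138153076172, 52.55091094970703], np.float32(-0.83021045))
burn [144 216  20   4  76] [153.98684211 217.53947368] [[ 0.58657811 -0.38774683]] (array([ 0.58628748, -0.38840652]), [11.749176025390625, 62.19226837158203], np.float32(1.3956058))
amb [162 166  13   6  45] [168.13333333 168.73333333] [[ 0.42020672 -0.32741696]] (array([ 0.41915143, -0.326961  ]), [22.739368438720703, 42.70196533203125], np.float32(1.3961115))
vise [[ 0.52868841 -0.12098269]]
burr [[0.80170311 0.04252268]]
torch [[ 0.47161544 -0.55591462]]
```

View pics/crop1.png

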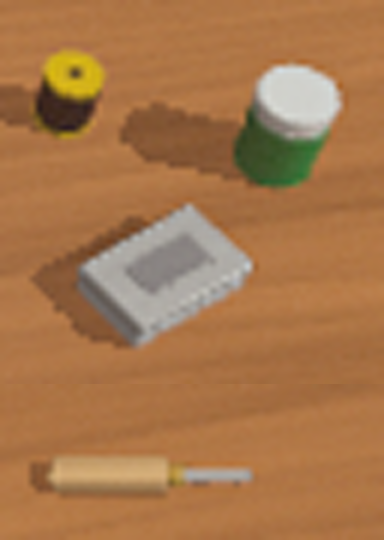

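The crop confirms the tin, with its grey lid panel at crop (165,265), and the spool, green jar and small burnisher. The sizes agree with those given. I'll move above the tin first and refine with the wrist camera.

```bash
cat >> h.py <<'E'
def plan(target,yaw):
    o,sp=go(target,yaw); p,R,s=tool(); j=s["joints"]
    d1=np.arctan2(target[1],target[0])-np.arctan2(p[1],p[0]); f=lambda q:j[5]+d1+np.radians(q)
    if abs(f(sp))>2.9: sp-=180*np.sign(f(sp))
    print("offset",o,"spin %.1f j6->%.2f"%(sp,f(sp)),"pos",p.round(4),"down",R[:,2].round(3),"open %.4f"%s["opening"],"t %.2f"%s["time_s"])
E
python3 -c "
from h import *
plan((.56,.346,.24),-1.18+np.pi/2)"
```

```text
offset [ 0.6331 -0.7053 -0.0085] spin -96.6 j6->1.58 pos [ 0.1429 -0.505   0.231 ] down [-0.     0.001 -1.   ] open 0.0853 t 0.20
```

Request:
jog_arm([
  [0.633,-0.705,-0.0085],
  [0.633,-0.705,-0.0085],
  [0.633,-0.705,-0.0085],
  [0.633,-0.705,-0.0085],
  [0.633,-0.705,-0.0085],
  [0.633,-0.705,-0.0085],
  [0.633,-0.705,-0.0085],
  [0.633,-0.705,-0.0085],
  [0.633,-0.705,-0.0085],
  [0.633,-0.705,-0.0085],
], spin=[-8,-16,-24,-32,-40,-48,-56,-64,-72,-80])

```text
time_s: 1.2
eef_pos: [0.3593, -0.0642, 0.2359]
orientation: [2.114, 2.323, 0.0]
wrist_force: [0.9, -0.9, -0.1]
opening: 0.0856
grip_force: 0.0
```

```bash
python3 -c "
from h import *
plan((.56,.346,.24),-1.18+np.pi/2)"
```

```text
offset [ 0.3894  0.2384 -0.0041] spin -17.0 j6->1.51 pos [ 0.3593 -0.0642  0.2359] down [ 0.001 -0.    -1.   ] open 0.0856 t 1.20
```

Request:
jog_arm([
  [0.389,0.238,-0.004],
  [0.389,0.238,-0.004],
  [0.389,0.238,-0.004],
  [0.389,0.238,-0.004],
  [0.389,0.238,-0.004],
  [0.389,0.238,-0.004],
  [0.389,0.238,-0.004],
  [0.389,0.238,-0.004],
  [0.389,0.238,-0.004],
  [0.389,0.238,-0.004],
], spin=[-8,-17,-17,-17,-17,-17,-17,-17,-17,-17])

```text
time_s: 2.2
eef_pos: [0.5625, 0.3466, 0.2377]
orientation: [-1.75, -2.607, 0.001]
wrist_force: [0.0, -0.7, -0.5]
opening: 0.0853
grip_force: 0.0
```

```bash
python3 - <<'E'
from h import *
plan((.56,.346,.24),-1.18+np.pi/2)
c=imaging.camera("wrist"); np.save("w1.npy",c,allow_pickle=True); cv2.imwrite("pics/w1.png",c["color"])
for n,X in (("tin",(.583,.346,.024)),("spool",(.44,.334,.04)),("jar",(.496,.452,.06)),("block",(.5335,.145,.033))): print(n,proj(c,X,True).round())
E
```

```text
offset [ 0.0005 -0.0026 -0.0023] spin -0.1 j6->1.61 pos [0.5625 0.3466 0.2377] down [-0.001  0.    -1.   ] open 0.0853 t 2.20
tin [[268. 172.]]
spool [[154. 140.]]
jar [[233.  60.]]
block [[182. 287.]]
```

View pics/w1.png

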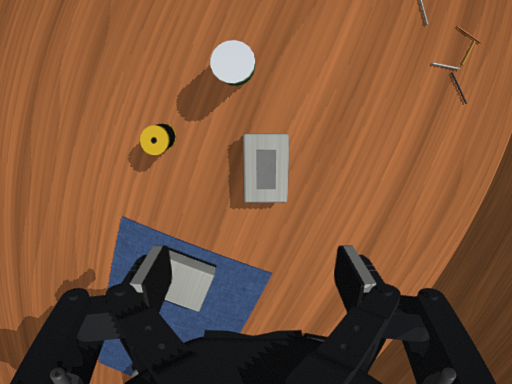

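The wrist view agrees with the predictions: tin lid (266,168), spool top (155,139), jar cap (233,62), block top (190,280), mat corners (122,217) and (271,272).

```bash
python3 - <<'E'
from h import *
c=np.load("w1.npy",allow_pickle=True).item(); h=hsv(c); H,S,V=[h[...,i].astype(int) for i in range(3)]
def pick(m,u,v): return min([b for b in blobs(m,100)],key=lambda b:np.hypot(*(b[2]-[u,v])))
for n,m,u,v,z in (("tin",(S<60)&(V>100),266,168,.024),("panel",(S<60)&(V<150)&(V>90),266,169,.024),("spool",(H>20)&(H<35)&(S>150),155,139,.04),("cap",(S<50)&(V>150),233,62,.06)):
    b=pick(m,u,v); k=cv2.morphologyEx(b[0].astype(np.uint8),cv2.MORPH_CLOSE,np.ones((5,5))); print(n,b[1],rect(c,k,z,True),onplane(c,b[2],z,True))
# mat: straight lines from back-left corner
m=((H>100)&(H<130)&(S>90)).astype(np.uint8)
k=max(cv2.findContours(m,cv2.RETR_EXTERNAL,cv2.CHAIN_APPROX_NONE)[0],key=cv2.contourArea)
P=onplane(c,k[:,0],.003,True); q=k[:,0]
def side(a,b):
    a,b=[onplane(c,t,.003,True)[0] for t in (a,b)]; e=(b-a)/np.linalg.norm(b-a); w=P-a
    s=w@e; d=w@[-e[1],e[0]]; g=(abs(d)<.012)&(s>.01)&(s<np.linalg.norm(b-a)-.01)
    l=cv2.fitLine(P[g].astype(np.float32),cv2.DIST_HUBER,0,1e-4,1e-4).ravel(); print("line",l,g.sum()); return l
A=side((122,217),(271,272)); B=side((122,217),(110,290)); C=side((271,272),(245,330))
def X(a,b):
    t=np.linalg.solve(np.c_[a[:2],-b[:2]],b[2:]-a[2:]); return a[2:]+t[0]*a[:2]
print(X(A,B),X(A,C),np.linalg.norm(X(A,B)-X(A,C)))
E
```

```text
tin [ 244  133   45   70 3071] (array([0.57842407, 0.3486524 ]), [54.62895202636719, 87.5980453491211], np.float32(-1.1797588)) [[0.57753095 0.34990917]]
panel [256 149  20  41 788] (array([0.57859406, 0.34748013]), [23.8233585357666, 50.63709259033203], np.float32(-1.1779442)) [[0.57810393 0.34783517]]
spool [140 125  30  30 690] (array([0.4397923, 0.3350097]), [35.17711639404297, 37.25101852416992], np.float32(0.34091595)) [[0.44004838 0.33524206]]
cap [ 210   40   45   43 1517] (array([0.49533832, 0.4507066 ]), [46.190086364746094, 46.62187957763672], np.float32(0.37431303)) [[0.49560722 0.45039059]]
line [0.99999934 0.0011508  0.53346133 0.20015952] 136
line [ 0.0059071  -0.99998254  0.41482636  0.12182666] 69
line [ 0.00474018 -0.9999888   0.6510847   0.1396797 ] 48
[0.41436446 0.20002246] [0.65079737 0.20029455] 0.23643307
```

```bash
python3 -c "
from h import *
plan((.5784,.348,.001),.392)"
```

```text
offset [-0.0037  0.0164  0.2369] spin -0.2 j6->1.60 pos [0.5622 0.3453 0.2379] down [-0.002 -0.    -1.   ] open 0.0855 t 2.25
```

Request:
jog_arm([
  [-0.004,0.016,0.05],
  [-0.004,0.016,0.1],
  [-0.004,0.016,0.15],
  [-0.004,0.016,0.18],
  [-0.004,0.016,0.2],
  [-0.004,0.016,0.2],
  [-0.004,0.016,0.2],
], spin=[0,0,0,0,0,0,0], grip=0.0854)

```text
time_s: 2.95
eef_pos: [0.5779, 0.3442, 0.0407]
orientation: [1.755, 2.605, 0.0]
wrist_force: [0.2, 0.2, 0.4]
opening: 0.0855
grip_force: 0.0
```

```bash
python3 -c "
from h import *
plan((.5784,.348,.0),.392)"
```

```text
offset [0.0034 0.0019 0.0407] spin -0.4 j6->1.60 pos [0.5779 0.3442 0.0407] down [ 0.  0. -1.] open 0.0855 t 2.95
```

Request:
jog_arm([
  [0.0035,0.002,0.015],
  [0.0035,0.002,0.03],
  [0.0035,0.002,0.04],
  [0.0035,0.002,0.04],
], spin=[0,0,0,0])

```text
time_s: 3.35
eef_pos: [0.5779, 0.3486, -0.0013]
orientation: [-1.754, -2.605, 0.002]
wrist_force: [-0.1, 0.1, 0.3]
opening: 0.0851
grip_force: 0.0
```

Request:
jog_arm([
  [0,0,0],
  [0,0,0],
  [0,0,0],
  [0,0,0],
  [0,0,0],
  [0,0,0],
], spin=[0,0,0,0,0,0], grip=0.045, force=40)

```text
time_s: 3.95
eef_pos: [0.5788, 0.349, 0.0006]
orientation: [1.754, 2.605, 0.002]
wrist_force: [-1.2, -0.9, 7.1]
opening: 0.0552
grip_force: 43.1
```

Request:
jog_arm([
  [0,0,-0.03],
  [0,0,-0.06],
  [0,0,-0.09],
  [0,0,-0.1],
  [0,0,-0.1],
], spin=[0,0,0,0,0])

```text
time_s: 4.45
eef_pos: [0.5791, 0.3491, 0.1008]
orientation: [1.754, 2.605, 0.003]
wrist_force: [0.8, 0.5, -2.6]
opening: 0.055
grip_force: 43.7
```

```bash
python3 -c "
from h import *
plan((.5335,.0105,.1),.003)"
```

```text
offset [-0.2966 -0.1696  0.0004] spin 21.9 j6->1.47 pos [0.5791 0.3491 0.1008] down [ 0.002  0.001 -1.   ] open 0.0550 t 4.45
```

Request:
jog_arm([
  [-0.297,-0.17,0],
  [-0.297,-0.17,0],
  [-0.297,-0.17,0],
  [-0.297,-0.17,0],
  [-0.297,-0.17,0],
  [-0.297,-0.17,0],
  [-0.297,-0.17,0],
  [-0.297,-0.17,0],
  [-0.297,-0.17,0],
  [-0.297,-0.17,0],
], spin=[5,10,15,22,22,22,22,22,22,22])

```text
time_s: 5.45
eef_pos: [0.5322, 0.0104, 0.0988]
orientation: [-2.218, -2.223, 0.001]
wrist_force: [-0.3, 0.2, -1.7]
opening: 0.0548
grip_force: 43.8
```

```bash
python3 - <<'E'
from h import *
plan((.5335,.0105,.004),.003)
c=imaging.camera("wrist"); np.save("w2.npy",c,allow_pickle=True); cv2.imwrite("pics/w2.png",c["color"])
E
```

```text
offset [0.0001 0.0015 0.0948] spin -0.1 j6->1.43 pos [0.5322 0.0104 0.0988] down [-0.001  0.    -1.   ] open 0.0548 t 5.45
```

View pics/w2.png

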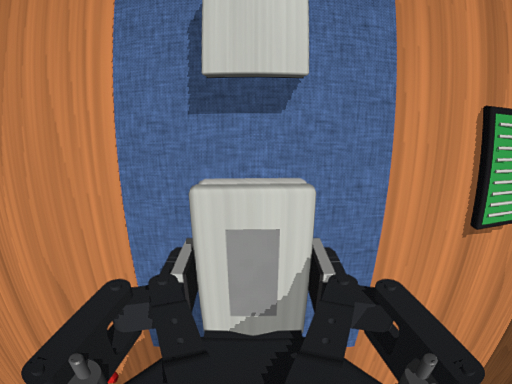

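The tin hangs square in the grip, lid panel at (253,272), with the block ahead at (255,40). I'll lower it.

Request:
jog_arm([
  [0,0.0015,0.04],
  [0,0.0015,0.07],
  [0,0.0015,0.085],
  [0,0.0015,0.09],
  [0,0.0015,0.0945],
  [0,0.0015,0.0945],
  [0,0.0015,0.0945],
], spin=[0,0,0,0,0,0,0])

```text
time_s: 6.2
eef_pos: [0.5346, 0.0099, 0.0059]
orientation: [2.219, 2.223, 0.001]
wrist_force: [0.9, 0.4, -1.0]
opening: 0.0551
grip_force: 43.7
```

Request:
jog_arm([
  [0,0,0],
  [0,0,0],
  [0,0,0],
  [0,0,-0.02],
  [0,0,-0.07],
  [0,0,-0.12],
  [0,0,-0.17],
  [0,0,-0.2],
], spin=[0,0,0,0,0,0,0,0], grip=0.075)

```text
time_s: 7.0
eef_pos: [0.5346, 0.0096, 0.2092]
orientation: [2.218, 2.221, 0.004]
wrist_force: [1.2, -0.1, -0.8]
opening: 0.0753
grip_force: 0.0
```

```bash
python3 - <<'E'
from h import *
c=imaging.camera("wrist"); h=hsv(c); H,S,V=[h[...,i].astype(int) for i in range(3)]
cv2.imwrite("pics/w3.png",c["color"])
u=proj(c,(.5335,.0105,.027),True)[0]; print(u)
b=min(blobs((S<60)&(V>90),800),key=lambda b:np.hypot(*(b[2]-u)))
print(b[1],rect(c,cv2.morphologyEx(b[0].astype(np.uint8),cv2.MORPH_OPEN,np.ones((5,5))),.027,True))
# next: spool (tool y along mean direction)
plan((.440,.335,.10),.65)
E
```

```text
[251.53183564 170.00423083]
[ 226  132   51   77 3744] (array([0.53358221, 0.00923493]), [55.11794662475586, 88.4465560913086], np.float32(-1.5477787))
offset [ 0.3259 -0.0962  0.1112] spin -37.2 j6->1.42 pos [0.5358 0.0094 0.2124] down [ 0.008 -0.001 -1.   ] open 0.0750 t 7.05
```

View pics/w3.png

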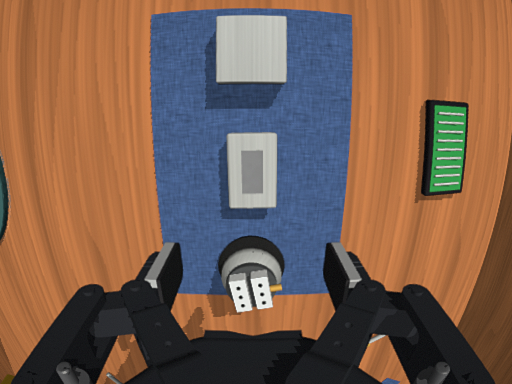

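The tin lies at (251,170), midway between the block (251,48) and the vise (250,270), within 2 mm. Next is the spool.

Request:
jog_arm([
  [0.326,-0.096,0.05],
  [0.326,-0.096,0.05],
  [0.326,-0.096,0.05],
  [0.326,-0.096,0.111],
  [0.326,-0.096,0.111],
  [0.326,-0.096,0.111],
  [0.326,-0.096,0.111],
  [0.326,-0.096,0.111],
  [0.326,-0.096,0.111],
  [0.326,-0.096,0.111],
], spin=[-6,-12,-18,-24,-30,-37,-37,-37,-37,-37], grip=0.0854)

```text
time_s: 8.05
eef_pos: [0.4379, 0.335, 0.0945]
orientation: [1.4, 2.812, 0.0]
wrist_force: [0.4, -0.0, 0.1]
opening: 0.0855
grip_force: 0.0
```

```bash
python3 - <<'E'
from h import *
plan((.440,.335,.008),.65)
E
```

```text
offset [-0.0012  0.0017  0.0865] spin -0.2 j6->1.42 pos [0.4379 0.335  0.0945] down [ 0. -0. -1.] open 0.0855 t 8.05
```

Request:
jog_arm([
  [-0.001,0.0015,0.035],
  [-0.001,0.0015,0.065],
  [-0.001,0.0015,0.08],
  [-0.001,0.0015,0.0865],
  [-0.001,0.0015,0.0865],
  [-0.001,0.0015,0.0865],
], spin=[0,0,0,0,0,0])

```text
time_s: 8.65
eef_pos: [0.4402, 0.3354, 0.0088]
orientation: [1.4, 2.811, 0.002]
wrist_force: [0.1, -0.8, 0.5]
opening: 0.0854
grip_force: 0.0
```

Request:
jog_arm([
  [0,0,0],
  [0,0,0],
  [0,0,0],
  [0,0,0],
  [0,0,0],
  [0,0,0],
  [0,0,0],
  [0,0,0],
], spin=[0,0,0,0,0,0,0,0], grip=0.025, force=35)

```text
time_s: 9.45
eef_pos: [0.4394, 0.3357, 0.008]
orientation: [1.399, 2.812, 0.0]
wrist_force: [-1.9, -1.7, 6.8]
opening: 0.0344
grip_force: 34.3
```

Request:
jog_arm([
  [0,0,-0.03],
  [0,0,-0.06],
  [0,0,-0.09],
  [0,0,-0.1],
  [0,0,-0.1],
], spin=[0,0,0,0,0])

```text
time_s: 9.95
eef_pos: [0.4399, 0.336, 0.1086]
orientation: [1.399, 2.812, 0.003]
wrist_force: [-0.2, -0.6, -1.5]
opening: 0.0344
grip_force: 35.2
```

```bash
python3 - <<'E'
from h import *
plan((.5336,.0092,.115),.3)
c=imaging.camera("wrist"); cv2.imwrite("pics/w4.png",c["color"])
E
```

```text
offset [-0.3172 -0.1224 -0.0066] spin 19.9 j6->1.14 pos [0.4399 0.336  0.1086] down [ 0.002  0.001 -1.   ] open 0.0344 t 9.95
```

View pics/w4.png

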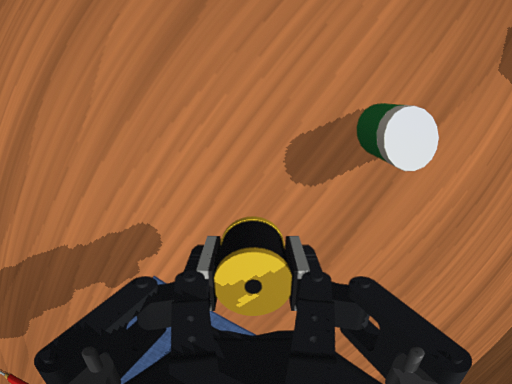

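The spool is held upright: its top is at (253,283), centred between the pads. I'll carry it to the tin.

Request:
jog_arm([
  [-0.317,-0.122,-0.007],
  [-0.317,-0.122,-0.007],
  [-0.317,-0.122,-0.007],
  [-0.317,-0.122,-0.007],
  [-0.317,-0.122,-0.007],
  [-0.317,-0.122,-0.007],
  [-0.317,-0.122,-0.007],
  [-0.317,-0.122,-0.007],
  [-0.317,-0.122,-0.007],
  [-0.317,-0.122,-0.007],
], spin=[4,8,12,16,20,20,20,20,20,20])

```text
time_s: 11.0
eef_pos: [0.5323, 0.01, 0.1137]
orientation: [-1.865, -2.526, 0.001]
wrist_force: [0.2, -0.5, -1.3]
opening: 0.0345
grip_force: 35.2
```

```bash
python3 - <<'E'
from h import *
p,R,s=tool(); c=imaging.camera("wrist")
h=hsv(c); H,S,V=[h[...,i].astype(int) for i in range(3)]
u=proj(c,p-[0,0,.008]+[0,0,.04],True)[0]
b=min(blobs((H>18)&(H<35)&(S>140)&(V>60),300),key=lambda b:np.hypot(*(b[2]-u)))
print(u,b[1],b[2],rect(c,b[0],p[2]+.032,True),p)
plan((.5336,.0092,.0365),.3)
E
```

```text
[253.52320741 284.6368141 ] [ 213  247   79   69 4115] [252.65880923 280.81579587] (array([0.53167358, 0.01032253]), [34.93593978881836, 37.89035415649414], np.float32(-1.2534418)) [0.53234771 0.01001361 0.11368222]
offset [-0.0014  0.0008  0.0775] spin -0.0 j6->1.13 pos [0.5325 0.0103 0.114 ] down [-0.001  0.    -1.   ] open 0.0340 t 11.05
```

Request:
jog_arm([
  [-0.001,0.0015,0.035],
  [-0.001,0.0015,0.055],
  [-0.001,0.0015,0.07],
  [-0.001,0.0015,0.076],
  [-0.001,0.0015,0.078],
  [-0.001,0.0015,0.078],
  [-0.001,0.0015,0.078],
], spin=[0,0,0,0,0,0,0])

```text
time_s: 11.75
eef_pos: [0.5353, 0.0089, 0.0374]
orientation: [1.866, 2.526, 0.001]
wrist_force: [0.2, -0.6, -0.0]
opening: 0.0344
grip_force: 35.3
```

Request:
jog_arm([
  [0,0,0],
  [0,0,0],
  [0,0,0],
  [0,0,0],
  [0,0,-0.02],
  [0,0,-0.06],
  [0,0,-0.11],
  [0,0,-0.16],
], spin=[0,0,0,0,0,0,0,0], grip=0.07)

```text
time_s: 12.55
eef_pos: [0.5343, 0.0087, 0.1985]
orientation: [-1.866, -2.526, 0.0]
wrist_force: [2.0, -0.8, -0.2]
opening: 0.07
grip_force: 0.0
```

```bash
python3 - <<'E'
from h import *
c=imaging.camera("wrist"); h=hsv(c); H,S,V=[h[...,i].astype(int) for i in range(3)]
u=proj(c,(.5335,.0095,.067),True)[0]
b=min(blobs((H>20)&(H<35)&(S>150),300),key=lambda b:np.hypot(*(b[2]-u)))
print("spool",rect(c,b[0],.067,True))
cv2.imwrite("pics/w5.png",c["color"])
plan((.4955,.4506,.115),.75)
E
```

```text
spool (array([0.53403577, 0.01196397]), [34.68830871582031, 41.68334197998047], np.float32(-1.2711151))
offset [0.4351 0.0898 0.0904] spin -25.9 j6->1.41 pos [0.5367 0.0085 0.2062] down [ 0.009 -0.001 -1.   ] open 0.0699 t 12.60
```

View pics/w5.png

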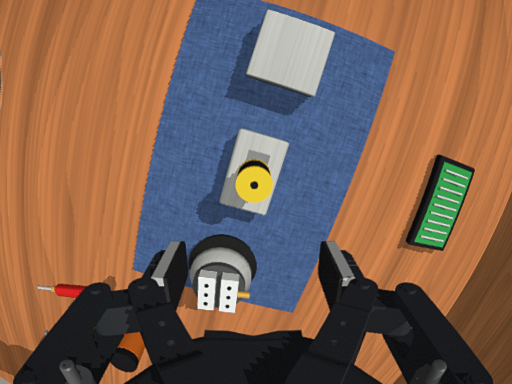

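The spool stands upright on the tin, top at (254,184). The next target is the green jar.

Request:
jog_arm([
  [0.435,0.09,0],
  [0.435,0.09,0],
  [0.435,0.09,0],
  [0.435,0.09,0.05],
  [0.435,0.09,0.09],
  [0.435,0.09,0.09],
  [0.435,0.09,0.09],
  [0.435,0.09,0.09],
  [0.435,0.09,0.09],
  [0.435,0.09,0.09],
], spin=[-5,-10,-15,-20,-26,-26,-26,-26,-26,-26], grip=0.0854)

```text
time_s: 13.6
eef_pos: [0.4912, 0.4547, 0.1041]
orientation: [-1.245, -2.883, 0.002]
wrist_force: [-1.5, -1.6, 0.3]
opening: 0.0852
grip_force: 0.0
```

```bash
python3 - <<'E'
from h import *
plan((.4955,.4506,.018),.75)
E
```

```text
offset [-0.006   0.0005  0.0861] spin 0.3 j6->1.44 pos [0.4912 0.4547 0.1041] down [-0.002 -0.001 -1.   ] open 0.0852 t 13.60
```

Request:
jog_arm([
  [-0.006,0.0005,0.02],
  [-0.006,0.0005,0.05],
  [-0.006,0.0005,0.075],
  [-0.006,0.0005,0.085],
  [-0.006,0.0005,0.085],
  [-0.006,0.0005,0.085],
], spin=[0,0,0,0,0,0])

```text
time_s: 14.2
eef_pos: [0.4981, 0.447, 0.0228]
orientation: [1.251, 2.881, 0.002]
wrist_force: [0.7, -0.6, 0.5]
opening: 0.0853
grip_force: 0.0
```

Request:
jog_arm([
  [0,0,0],
  [0,0,0],
  [0,0,0],
  [0,0,0],
  [0,0,0],
  [0,0,0],
  [0,0,0],
], spin=[0,0,0,0,0,0,0], grip=0.038, force=40)

```text
time_s: 14.9
eef_pos: [0.498, 0.4472, 0.0227]
orientation: [1.25, 2.881, 0.002]
wrist_force: [-0.8, -1.5, 7.1]
opening: 0.0472
grip_force: 40.5
```

Request:
jog_arm([
  [0,0,-0.03],
  [0,0,-0.06],
  [0,0,-0.09],
  [0,0,-0.1],
  [0,0,-0.1],
  [0,0,-0.1],
], spin=[0,0,0,0,0,0])

```text
time_s: 15.5
eef_pos: [0.4972, 0.4466, 0.1204]
orientation: [-1.25, -2.881, 0.002]
wrist_force: [-0.2, -0.2, -2.2]
opening: 0.0469
grip_force: 41.7
```

```bash
python3 - <<'E'
from h import *
plan((.6255,.1455,.12),.3)
E
```

```text
offset [-0.3076 -0.112   0.0005] spin 25.9 j6->1.38 pos [0.4972 0.4466 0.1204] down [-0.001 -0.001 -1.   ] open 0.0469 t 15.50
```

Request:
jog_arm([
  [-0.308,-0.112,0],
  [-0.308,-0.112,0],
  [-0.308,-0.112,0],
  [-0.308,-0.112,0],
  [-0.308,-0.112,0],
  [-0.308,-0.112,0],
  [-0.308,-0.112,0],
  [-0.308,-0.112,0],
  [-0.308,-0.112,0],
  [-0.308,-0.112,0],
], spin=[5,10,15,20,26,26,26,26,26,26])

```text
time_s: 16.5
eef_pos: [0.6254, 0.1462, 0.1207]
orientation: [-1.865, -2.527, 0.001]
wrist_force: [0.8, 0.6, -1.7]
opening: 0.0473
grip_force: 41.8
```

```bash
python3 - <<'E'
from h import *
p,R,s=tool(); c=imaging.camera("wrist"); h=hsv(c); H,S,V=[h[...,i].astype(int) for i in range(3)]
z=p[2]-.0227+.06
u=proj(c,(*p[:2],z),True)[0]; m=(S<60)&(V>120)
b=min(blobs(m,800),key=lambda b:np.hypot(*(b[2]-u)))
r=rect(c,b[0],z,True); print(u,b[1],r,p,r[0]-p[:2])
cv2.imwrite("pics/w6.png",c["color"])
plan((.6250,.1455,.027),.3)
E
```

```text
[253.55780324 291.62964495] [ 198  221  110  102 8622] (array([0.62419965, 0.15201404]), [46.944313049316406, 50.961917877197266], np.float32(1.1957408)) [0.6253936  0.14620485 0.12074646] [-0.00119395  0.00580919]
offset [-0.0008 -0.0006  0.094 ] spin -0.0 j6->1.37 pos [0.6255 0.1464 0.121 ] down [-0.001  0.    -1.   ] open 0.0470 t 16.55
```

View pics/w6.png

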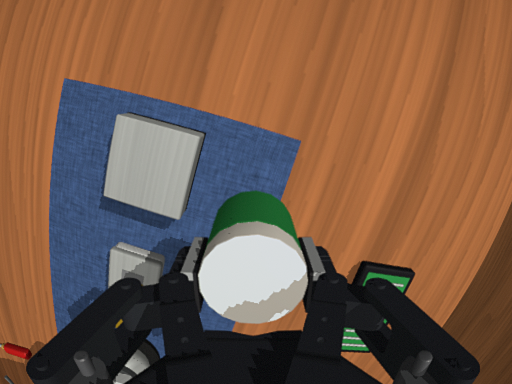

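The jar is held upright, cap at (252,272), about 5 mm off the TCP. I'll shift to allow for that and then lower it.

Request:
jog_arm([
  [-0.006,-0.0015,0.04],
  [-0.006,-0.0015,0.07],
  [-0.006,-0.0015,0.085],
  [-0.006,-0.0015,0.092],
  [-0.006,-0.0015,0.0945],
  [-0.006,-0.0015,0.0945],
  [-0.006,-0.0015,0.0945],
], spin=[0,0,0,0,0,0,0])

```text
time_s: 17.25
eef_pos: [0.627, 0.1395, 0.0281]
orientation: [1.866, 2.526, 0.002]
wrist_force: [0.7, -0.7, -1.6]
opening: 0.0471
grip_force: 41.9
```

Request:
jog_arm([
  [0,0,0],
  [0,0,0],
  [0,0,0],
  [0,0,0],
  [0,0,-0.02],
  [0,0,-0.06],
  [0,0,-0.11],
  [0,0,-0.16],
  [0,0,-0.16],
  [0,0,-0.16],
], spin=[0,0,0,0,0,0,0,0,0,0], grip=0.075)

```text
time_s: 18.25
eef_pos: [0.627, 0.1393, 0.1882]
orientation: [1.866, 2.525, 0.002]
wrist_force: [0.3, -0.7, -0.4]
opening: 0.0751
grip_force: 0.0
```

```bash
python3 - <<'E'
from h import *
c=imaging.camera("wrist"); h=hsv(c); H,S,V=[h[...,i].astype(int) for i in range(3)]
for n,X,z in (("cap",(.625,.1455,.063),.063),("block",(.533,.1455,.033),.033)):
    u=proj(c,X,True)[0]; b=min(blobs((S<60)&(V>120),800),key=lambda b:np.hypot(*(b[2]-u))); print(n,u,b[1],rect(c,b[0],z,True))
plan((.56,-.37,.2),-.17)
E
```

```text
cap [252.81077404 178.65482485] [ 227  154   51   52 2044] (array([0.62473297, 0.1439664 ]), [46.64007568359375, 49.5527458190918], np.float32(-1.2483428))
block [167.81759707 146.27163162] [ 131  104   82   85 4785] (array([0.53330017, 0.14631335]), [74.83112335205078, 75.35502624511719], np.float32(1.5681056))
offset [-0.4673 -0.213  -0.0132] spin 26.8 j6->1.03 pos [0.6264 0.1392 0.1868] down [-0. -0. -1.] open 0.0750 t 18.30
```

Jar gap and centring are within 3 mm. The burnisher comes last.

Request:
jog_arm([
  [-0.467,-0.213,-0.013],
  [-0.467,-0.213,-0.013],
  [-0.467,-0.213,-0.013],
  [-0.467,-0.213,-0.013],
  [-0.467,-0.213,-0.013],
  [-0.467,-0.213,-0.013],
  [-0.467,-0.213,-0.013],
  [-0.467,-0.213,-0.013],
  [-0.467,-0.213,-0.013],
  [-0.467,-0.213,-0.013],
], spin=[5,10,15,20,27,27,27,27,27,27], grip=0.0854)

```text
time_s: 19.3
eef_pos: [0.5607, -0.358, 0.1981]
orientation: [-2.403, -2.019, 0.001]
wrist_force: [0.8, -0.2, 0.7]
opening: 0.0854
grip_force: 0.0
```

Request:
jog_arm([
  [0,0,0],
  [0,0,0],
], spin=[0,0])

```text
time_s: 19.5
eef_pos: [0.561, -0.357, 0.1978]
orientation: [-2.405, -2.017, 0.001]
wrist_force: [0.7, -0.4, -0.3]
opening: 0.0854
grip_force: 0.0
```

```bash
python3 - <<'E'
from h import *
c=imaging.camera("wrist"); np.save("w7.npy",c,allow_pickle=True); cv2.imwrite("pics/w7.png",c["color"])
print(proj(c,[(.5865,-.388,.018),(.42,-.327,.06)],True))
plan((.56,-.37,.2),-.17)
E
```

```text
[[280.26059806 193.87587082]
 [116.31454744 177.62458683]]
offset [-0.0142  0.001  -0.0017] spin -0.2 j6->1.03 pos [ 0.5614 -0.3558  0.1983] down [-0.002  0.002 -1.   ] open 0.0856 t 19.55
```

View pics/w7.png

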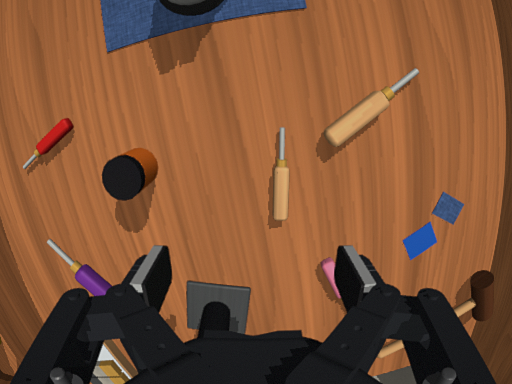

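The small burnisher is at (281,192) with its tip up at (282,130), and the bigger look-alike is at (360,118).

```bash
python3 - <<'E'
from h import *
c=np.load("w7.npy",allow_pickle=True).item(); h=hsv(c); H,S,V=[h[...,i].astype(int) for i in range(3)]
print(h[195,281],h[140,282],h[195,250],h[195,310])
m=(V>170)&(S<150)
for b in blobs(m,150):
    if abs(b[2][0]-281)<30 and abs(b[2][1]-180)<50: print(b[1],rect(c,b[0],.018,True))
m=(S<70)&(V>120)
for b in blobs(m,30):
    if abs(b[2][0]-281)<30 and abs(b[2][1]-145)<30: print(b[1],rect(c,b[0],.009,True))
print(onplane(c,(282.5,128),.009,True), onplane(c,(280.5,219),.009,True))
E
```

```text
[ 16 128 207] [ 45   9 180] [ 13 163 153] [ 12 161 177]
[276 167  13  53 635] (array([ 0.58845184, -0.38816904]), [13.698164939880371, 62.73272705078125], np.float32(1.4198658))
[280 127   5  33 150] (array([ 0.59774634, -0.3320871 ]), [4.530477046966553, 36.548545837402344], np.float32(1.415723))
[[ 0.60095644 -0.31523973]] [[ 0.58257808 -0.42273536]]
```

```bash
python3 -c "
from h import *
plan((.5894,-.384,.04),-.166)"
```

```text
offset [-0.0232  0.0328  0.1582] spin -0.4 j6->1.04 pos [ 0.5614 -0.3558  0.1983] down [-0.002  0.002 -1.   ] open 0.0856 t 19.55
```

Request:
jog_arm([
  [-0.023,0.033,0.04],
  [-0.023,0.033,0.08],
  [-0.023,0.033,0.12],
  [-0.023,0.033,0.15],
  [-0.023,0.033,0.158],
  [-0.023,0.033,0.158],
  [-0.023,0.033,0.158],
], spin=[0,0,0,0,0,0,0], grip=0.06)

```text
time_s: 20.25
eef_pos: [0.5913, -0.3846, 0.0436]
orientation: [2.403, 2.021, 0.001]
wrist_force: [0.0, 0.1, 0.1]
opening: 0.0599
grip_force: 0.0
```

```bash
python3 -c "
from h import *
plan((.5894,-.384,.004),-.166)"
```

```text
offset [ 0.0003 -0.002   0.0396] spin -0.4 j6->1.04 pos [ 0.5913 -0.3846  0.0436] down [ 0.002 -0.001 -1.   ] open 0.0599 t 20.25
```

Request:
jog_arm([
  [0,-0.002,0.015],
  [0,-0.002,0.03],
  [0,-0.002,0.039],
  [0,-0.002,0.039],
  [0,-0.002,0.039],
], spin=[0,0,0,0,0])

```text
time_s: 20.75
eef_pos: [0.5889, -0.3847, 0.0039]
orientation: [2.404, 2.02, 0.0]
wrist_force: [1.0, 0.5, 0.2]
opening: 0.06
grip_force: 0.0
```

Request:
jog_arm([
  [0,0,0],
  [0,0,0],
  [0,0,0],
  [0,0,0],
  [0,0,0],
  [0,0,0],
], spin=[0,0,0,0,0,0], grip=0.01, force=35)

```text
time_s: 21.35
eef_pos: [0.5887, -0.3845, 0.0034]
orientation: [2.404, 2.021, 0.0]
wrist_force: [0.3, 0.7, 6.1]
opening: 0.0169
grip_force: 35.1
```

Request:
jog_arm([
  [0,0,-0.03],
  [0,0,-0.07],
  [0,0,-0.12],
  [0,0,-0.16],
  [0,0,-0.16],
  [0,0,-0.16],
], spin=[0,0,0,0,0,0])

```text
time_s: 21.95
eef_pos: [0.5887, -0.3846, 0.1633]
orientation: [2.404, 2.02, 0.0]
wrist_force: [0.1, -0.4, -2.2]
opening: 0.017
grip_force: 34.4
```

```bash
python3 -c "
from h import *
# tin axis yaw 1.59 -> tool y 0.01; origin target tin centre -67mm in x; TCP 15 mm toward handle (-y)
plan((.4670,-.005,.165),.015)"
```

```text
offset [ 0.353  -0.1852 -0.0022] spin -10.8 j6->1.43 pos [ 0.5887 -0.3846  0.1633] down [ 0.001 -0.001 -1.   ] open 0.0170 t 21.95
```

Request:
jog_arm([
  [0.353,-0.185,-0.002],
  [0.353,-0.185,-0.002],
  [0.353,-0.185,-0.002],
  [0.353,-0.185,-0.002],
  [0.353,-0.185,-0.002],
  [0.353,-0.185,-0.002],
  [0.353,-0.185,-0.002],
  [0.353,-0.185,-0.002],
  [0.353,-0.185,-0.002],
  [0.353,-0.185,-0.002],
], spin=[-3,-6,-9,-11,-11,-11,-11,-11,-11,-11])

```text
time_s: 22.95
eef_pos: [0.4661, -0.0039, 0.1639]
orientation: [-2.197, -2.244, 0.002]
wrist_force: [0.5, -0.9, -0.2]
opening: 0.0169
grip_force: 34.5
```

```bash
python3 - <<'E'
from h import *
p,R,s=tool(); c=imaging.camera("wrist"); cv2.imwrite("pics/w8.png",c["color"])
h=hsv(c); H,S,V=[h[...,i].astype(int) for i in range(3)]
print(p,proj(c,[(p[0],p[1]+.015+.055,p[2]+.005),(.5336,.0092,.027)],True))
u=proj(c,(.5336,.0092,.027),True)[0]
b=min(blobs((S<60)&(V>90),400),key=lambda b:np.hypot(*(b[2]-u))); print("tin",b[1],rect(c,b[0],.027,True))
plan((.467,-.005,.0085),.015)
E
```

```text
[ 0.46610745 -0.00388516  0.16387424] [[257.20734588 118.95012907]
 [322.45811229 170.77209304]]
tin [ 292  126   60   87 3149] (array([0.53315082, 0.0093082 ]), [58.045528411865234, 87.48355102539062], np.float32(-1.5515058))
offset [-0.0002  0.0006  0.1555] spin 0.3 j6->1.37 pos [ 0.4666 -0.0048  0.164 ] down [-0.001  0.    -1.   ] open 0.0171 t 23.00
```

View pics/w8.png

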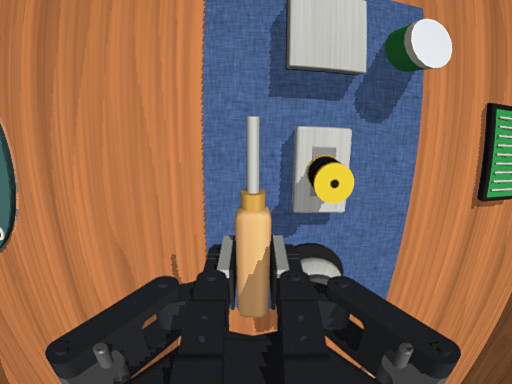

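The burnisher is held square, tip at (253,117), in front of the tin. I'll bias it 6 mm away from the tin, lower it part way, and check finger clearance to the spool.

Request:
jog_arm([
  [0,-0.006,0.04],
  [0,-0.006,0.08],
  [0,-0.006,0.105],
  [0,-0.006,0.119],
  [0,-0.006,0.119],
  [0,-0.006,0.119],
], spin=[0,0,0,0,0,0])

```text
time_s: 23.6
eef_pos: [0.4612, -0.0058, 0.0458]
orientation: [-2.201, -2.241, 0.001]
wrist_force: [0.8, -0.3, -0.1]
opening: 0.017
grip_force: 34.5
```

```bash
python3 - <<'E'
from h import *
c=imaging.camera("wrist"); s=imaging.camera("side")
p,R,_=tool(); u=proj(s,p)[0].astype(int); print(u)
a,b=max(u[0]-80,0),max(u[1]-80,0)
k=cv2.resize(s["color"][b:b+130,a:a+160],None,fx=3,fy=3)
w=cv2.resize(c["color"],None,fx=.6,fy=.6); w=cv2.copyMakeBorder(w,0,max(0,k.shape[0]-w.shape[0]),0,0,0)
cv2.imwrite("pics/w9.png",np.hstack([w,k])[:, :800]); plan((.461,-.005,.0075),.015)
E
```

```text
[220 184]
offset [ 0.0005 -0.0007  0.039 ] spin 0.2 j6->1.37 pos [ 0.4616 -0.0055  0.0465] down [ 0.001 -0.    -1.   ] open 0.0169 t 23.70
```

View pics/w9.png

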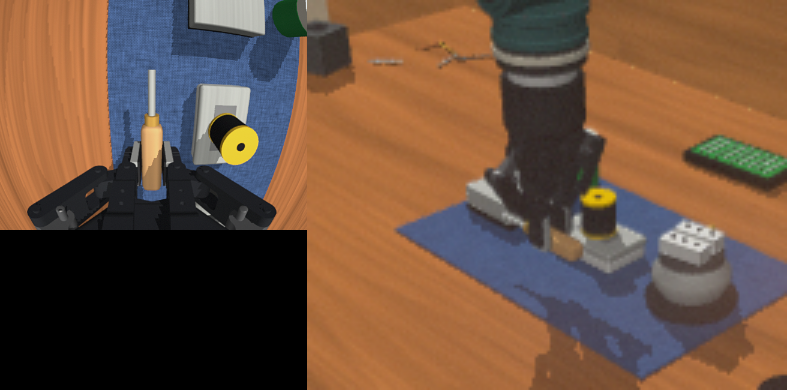

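The side crop shows the spool standing at (598,215) and the right finger's elbow at about (603,140), above and beside it. I'll work out the elbow's position in the finger plane.

```bash
python3 - <<'E'
from h import *
s=imaging.camera("side"); p=tool()[0]
for q in [(605,133),(603,150),(595,170),(585,185),(560,240)]:
    uv=((q[0]-307)/3+140,q[1]/3+104)
    for y in (p[1]-.012,p[1]+.012):
        o,d=ray(s,uv); X=o+d[0]*(y-o[1])/d[0,1]; print(q,"dy %.3f"%(y-p[1]),"rel TCP x %.3f z %.3f"%(X[0]-p[0],X[2]-p[2]))
E
```

```text
(605, 133) dy -0.012 rel TCP x 0.064 z 0.097
(605, 133) dy 0.012 rel TCP x 0.086 z 0.083
(603, 150) dy -0.012 rel TCP x 0.061 z 0.081
(603, 150) dy 0.012 rel TCP x 0.083 z 0.066
(595, 170) dy -0.012 rel TCP x 0.050 z 0.063
(595, 170) dy 0.012 rel TCP x 0.072 z 0.048
(585, 185) dy -0.012 rel TCP x 0.037 z 0.052
(585, 185) dy 0.012 rel TCP x 0.058 z 0.036
(560, 240) dy -0.012 rel TCP x 0.003 z 0.005
(560, 240) dy 0.012 rel TCP x 0.023 z -0.013
```

Clearance to the spool is about 8–10 mm, so I'll back off 2 mm more, lower slowly, and open only a little.

Request:
jog_arm([
  [0,-0.0025,0.01],
  [0,-0.0025,0.018],
  [0,-0.0025,0.026],
  [0,-0.0025,0.032],
  [0,-0.0025,0.037],
  [0,-0.0025,0.039],
  [0,-0.0025,0.039],
  [0,-0.0025,0.039],
], spin=[0,0,0,0,0,0,0,0])

```text
time_s: 24.55
eef_pos: [0.4586, -0.005, 0.0069]
orientation: [2.2, 2.242, 0.0]
wrist_force: [0.2, 0.0, -1.4]
opening: 0.0171
grip_force: 34.5
```

Request:
jog_arm([
  [0,0,0],
  [0,0,0],
  [0,0,0],
  [0,0,-0.01],
  [0,0,-0.03],
  [0,0,-0.07],
  [0,0,-0.12],
  [0,0,-0.17],
  [0,0,-0.19],
  [0,0,-0.19],
], spin=[0,0,0,0,0,0,0,0,0,0], grip=0.026)

```text
time_s: 25.55
eef_pos: [0.4598, -0.0052, 0.2004]
orientation: [2.197, 2.239, 0.005]
wrist_force: [0.1, -0.6, -0.9]
opening: 0.0261
grip_force: 0.0
```

Request:
jog_arm([
  [-0.1,0,0],
  [-0.1,0,0],
  [-0.1,0,0],
  [-0.1,0,0],
], spin=[0,0,0,0])

```text
time_s: 25.95
eef_pos: [0.4598, -0.1056, 0.1962]
orientation: [-2.202, -2.239, 0.001]
wrist_force: [-1.0, -0.1, 0.3]
opening: 0.0257
grip_force: 0.0
```

```bash
python3 - <<'E'
from h import *
c=imaging.camera("wrist"); s=imaging.camera("scene"); h=hsv(c); H,S,V=[h[...,i].astype(int) for i in range(3)]
for n,m,X in (("tin",(S<60)&(V>90),(.5336,.0092,.027)),("spool",(H>20)&(H<35)&(S>150),(.534,.01,.067)),("cap",(S<60)&(V>120),(.625,.144,.063)),("handle",(H>8)&(H<25)&(V>120)&(S>60),(.459,-.012,.021))):
    u=proj(c,X,True)[0]; b=min(blobs(m,200),key=lambda b:np.hypot(*(b[2]-u))); print(n,u,b[1],rect(c,b[0],X[2],True))
print(proj(c,[(.459,.065,.012),(.459,-.045,.012)],True))
k=cv2.resize(s["color"][130:280,130:410],None,fx=1.3,fy=1.3,interpolation=cv2.INTER_CUBIC)
w=cv2.resize(c["color"],None,fx=.85,fy=.85); k=cv2.copyMakeBorder(k,0,w.shape[0]-k.shape[0],0,0,0)
cv2.imwrite("pics/w10.png",np.hstack([w,k])); print(tool()[0])
h=hsv(s); b=[b for b in blobs(h[...,2]<70,30) if 155<b[2][0]<185 and 160<b[2][1]<182]
print([onplane(s,x[2],.06) for x in b])
E
```

```text
tin [326.12936095  69.69539764] [ 299   30   54   83 2760] (array([0.53391736, 0.00803894]), [56.86565017700195, 87.90396881103516], np.float32(-1.5332488))
spool [336.84865631  64.91778038] [ 312   49   44   39 1148] (array([0.53104504, 0.00706954]), [35.180301666259766, 42.72797393798828], np.float32(0.169974))
cap [415.13625815 -40.05233898] [ 301   30   52   82 2475] (array([0.52580933, 0.00447954]), [49.24686813354492, 76.29794311523438], np.float32(-1.5504488))
handle [254.29612343  86.33774739] [ 246   48   16   67 1008] (array([ 0.45804733, -0.00603687]), [15.839527130126953, 71.0917739868164], np.float32(-1.5523874))
[[255.53241373  18.73984851]
 [253.70851345 116.73919209]]
[ 0.45995127 -0.10418565  0.19646593]
[array([[ 0.42917343, -0.32896973]])]
```

View pics/w10.png

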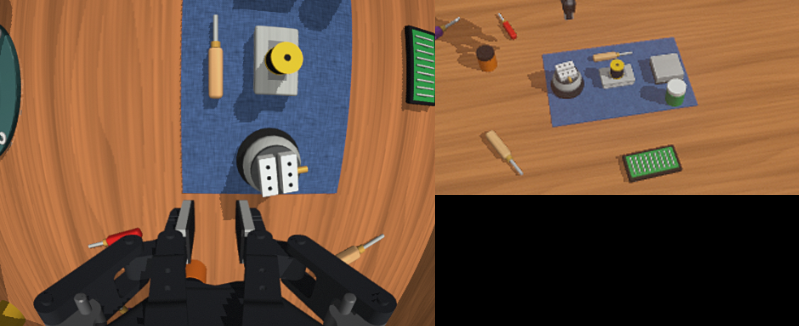

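The final views show the tin midway, the spool upright on its lid, the jar behind the block, and the burnisher parallel in front at about 75 mm. The bystanders look unmoved. Handing in.

```bash
python3 -c "
from plant import order
print(order.close_job())"
```

```text
the job is handed in; nothing more can be done
None
```

The bench mat is laid out as asked and handed in at about 26 s; my last camera checks put everything placed within tolerance and showed the bystanders where they started, but no verdict came back.

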